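# Sweep the coat buttons into the counting tray's trough and shut its cover

## Robot

A 6-joint arm with a two-finger parallel gripper is mounted at the origin on a cart in front of the work surface, level with it; the furniture and walls round the work are solid. World frame = base frame: x ahead of the robot, y to its left, z up, the work surface at z = 0. Lengths are in m, angles in rad, forces in N, time in s.
With the tool pointing down it reaches from about 0.35 to 0.775 m from the base axis. Payload 5.5 kg.
Tool frame: the origin (TCP) lies midway between the tips of the shut fingers; the grasp point (between the pads) lies 19 mm behind it; z points along the fingers, y is the line along which they close (so a half turn about z gives the same grasp; the last joint's range is limited). The gripper opens to 85 mm and grips with 20 to 120 N. Pads are 22 mm wide; open, the fingers measure 114 mm over their backs; the gripper's body (76 mm by 85 mm) begins 54 mm behind the grasp point. The pads swing forward as they close: fully open they stand 13 mm farther back than shut.
Start: joints at [-1.334, 0.313, 0.046, 1.304, 0, 1.431], TCP at [0.212, -0.535, 0.231] pointing down, gripper open.
Joint ranges: [-2.76, 2.76], [-0.86, 1.69], [-1.03, 1.26], [-2.2, 2.34], [-1.47, 1.5], [-3.14, 3.14]. Speed limits (rad/s): [2.57, 2.57, 3.14, 3.14, 3.14, 3.14].

## Interface

Orientations are given as a unit quaternion [w, x, y, z].
In Python, from workcell import telemetry, imaging, env gives the robot as it stands. The module is installed in compiled form; this text tells all that it offers.
- The arm moves only by the tool step_arm, never from a script. Its argument "moves" is a list of rows, each a list of 3 entries, a list of its own where there are three numbers: the shift along the tool's x, y, z in mm, then the turn, a rotation vector about the tool's x, y, z in rad, then the finger opening in mm, from 0 to 85.4. A call has 1 to 8 rows; each row is the pose to reach, as a shift and turn from the pose commanded when the call began, along the tool's axes at that moment; what a row does not reach only later rows make up. A row lasts 1/12 s, in which the tool goes at most 41.7 mm and 7.16 degrees, less where a joint would pass 70% of its speed; a pose out of reach is approached as far as the arm can. A call with a gripper value outside its range is refused whole. The fingers move at their own pace and stop on an object; "grip_force" is the grip in N (left out, the last holds). Time passes only in rows, so rows that repeat a pose let the fingers close. It gives the time, the measured TCP pose, the force, the opening and the grip force at its end, in the units of the state.
- telemetry.get_state(): the state, without advancing time (a new reading comes with each control period).
- imaging.read_camera(name): name is "side" or "top"; returns the picture (480x640x3 uint8, red, green, blue); there is no depth.
- imaging.camera_params(name): a dict with "camera_matrix" (3x3 intrinsics, pixels), "pose" (4x4, takes a point from camera to world coordinates). Camera axes: x right, y up, looking along -z (the intrinsics and any distortion apply to the point x, -y, -z); pixel columns grow to the right and rows downward; lengths in m; the calibration is good to about 2 mm. A picture is of the moment at which its call begins. camera_params takes no time and is no camera call.
- env.hand_in(): hands the job in; it is judged then, once.
The state is a dict: "clock": time; "joint_pos": joint angles; "qvel": joint speeds; "tau": joint torques, N m; "tcp_pos": TCP position; "orientation": TCP orientation; "wrist_force": force on the tool from outside, world axes, zero at the start; "ft_torque": the same for the moment, N m; "finger_gap": finger opening in m; "grip_force": force on a finger pad.
Only numpy, scipy, OpenCV 4.12 (cv2) and the standard library are available. Lean on these libraries where they do the work, as an engineer would, in place of code of your own. Each camera call takes 0.05 s, during which the arm holds its last target. There are 200 camera calls.

## Task

On the counting tray's deck lie three large coat buttons among two small cuff buttons: sweep the three large ones across the deck into the trough at its side, leaving the two small ones lying on the deck. Then push the trough's hinged cover over and gently press it fully shut, so that the coat set can be carried off. Pick nothing up, and leave the other things on the table where they are.

Things in the scene. Friction and masses are not known exactly. Their poses are not given: they have to be found in the camera images.
- counting_tray: grey plastic counting tray, 200 mm (its x) by 191 mm (its y), fixed on the table. Origin: centre of its underside, on the table; unturned, x points away from the robot, y to its left. In this frame (mm): flat deck 24 above the table, x -95 to 95, y -90.5 to 44.5; a rim 8 high, 5 thick stands on its near, far and right (-y) sides; its left side is open and drops into the trough
- trough_mid (a point): centre of the trough's floor, 67.5 mm to +y of the tray's origin, 5 mm above the table, 19 mm below the deck. The trough is 46 mm wide (tray y 44.5 to 90.5) and 190 mm long (along the tray's x); its outer wall, 5 mm thick, is 25 mm high; at its near end is a lip 15 mm high with a small pouring spout that sticks out 30 mm
- trough_cover (a joint): flat aluminium cover of the trough, 190 mm long, 54 mm wide from hinge to free edge, 3 mm thick. Hinge axis along the tray's x, at tray y +93.5 mm, 27.5 mm above the table. Angle in rad: 0 shut (upper face 28 mm above the table), 1.57 upright, more: leaning outward; stop at 2.15. Stiff hinge: stays where left, moves at under 1.5 N at the free edge, has no latch and does not fall shut
- cover_tab (a point): centre of the thumb tab (44 x 10 x 3 mm) at the middle of the cover's free edge, 58 mm from the hinge axis
- large_button_0_mid (a point): large round dark wooden coat button with four holes, 30 mm across, 8 mm thick, flat on the deck; the point is its centre, half-way up. To be swept into the trough
- large_button_1_mid (a point): large round dark wooden coat button with four holes, 30 mm across, 8 mm thick, flat on the deck; the point is its centre, half-way up. To be swept into the trough
- large_button_2_mid (a point): large round dark wooden coat button with four holes, 30 mm across, 8 mm thick, flat on the deck; the point is its centre, half-way up. To be swept into the trough
- small_button_0_mid (a point): small round dark wooden cuff button with four holes, 18 mm across, 6 mm thick, flat on the deck; the point is its centre, half-way up. To be left on the deck
- small_button_1_mid (a point): small round dark wooden cuff button with four holes, 18 mm across, 6 mm thick, flat on the deck; the point is its centre, half-way up. To be left on the deck
- button_dish: bystander, loose: small round rust-brown glazed dish, 113 mm across, 22 mm high, right of the tray; origin at the centre of its underside
- thread_reel: bystander, loose: wooden reel of thread standing upright, 34 mm across, 45 mm high, close to the right of the tray; origin at the centre of its underside
- snips: bystander, loose: thread snips lying flat, 71 x 110 x 9 mm, in front to the right of the tray; origin at the centre of its underside
- tape_roll: bystander, loose: rolled tape measure lying flat, 45 mm across, 16 mm high; origin at the centre of its underside
- chalk_piece: bystander, loose: three-sided piece of tailor's chalk, 38 x 46 x 8 mm, in front of the tray; origin at the centre of its underside
- iron_weight: bystander, loose: cast pattern weight with a knob, 72 mm across, 52 mm high; origin at the centre of its underside
- tin: bystander, loose: round closed tin, 90 mm across, 38 mm high, behind to the right of the tray; origin at the centre of its underside
Mind the look-alikes: they are no part of the job. Leave any orange look-alike of the part that bears large_button_1_mid alone.

How it is judged:
By the outcome, as a careful person would: the job done as asked, in the order asked, and still so for the second after the job is handed in, with the robot touching nothing.
It also fails if it takes over 51 s, if anything falls off the work surface, if the arm or the gripper's body presses on something with over 40 N, if the wrist force passes 120 N, or if a joint passes its speed limit or range.

## Working session

There is one attempt and no reset: what is moved stays moved. The work goes in short steps, Python scripts to look and compute and a tool call to move; the robot and the scene stay as the last step left them, time stands still between calls to the robot, and variables do not carry over. Pictures are saved under pics/ and viewed, at most 11 in all, crops included, and the job is handed in when it is done.

Besides the shell and the picture viewer there is one more tool, called as name([rows], argument=value, ...), one row to a line, values as JSON. step_arm: Moves the arm, as the interface text tells. Its arguments: {"type":"object","properties":{"moves":{"type":"array"},"grip_force":{"type":"number"}},"required":["moves"]}

```bash
mkdir -p pics; python3 - <<'E'
from workcell import telemetry, imaging
import cv2
for n in("top","side"):
    im=imaging.read_camera(n); cv2.imwrite(f"pics/{n}0.png",im[:,:,::-1]); p=imaging.camera_params(n); print(n,p)
s=telemetry.get_state();print(s)
E
```

```text
top {'camera_matrix': array([[490.79880847,   0.        , 319.68966226],
       [  0.        , 490.79880847, 229.29047288],
       [  0.        ,   0.        ,   1.        ]]), 'pose': array([[-0.00994767,  0.99136062, -0.13078675,  0.39189156],
       [-0.99956143, -0.00621006,  0.02895476, -0.19522377],
       [ 0.02789241,  0.13101742,  0.99098761,  0.88053676],
       [ 0.        ,  0.        ,  0.        ,  1.        ]])}
side {'camera_matrix': array([[585.7976037 ,   0.        , 320.94366214],
       [  0.        , 585.7976037 , 245.5238807 ],
       [  0.        ,   0.        ,   1.        ]]), 'pose': array([[ 0.95413845,  0.140269  , -0.26447008,  0.16793629],
       [-0.29930586,  0.42931491, -0.85211778, -1.3141317 ],
       [-0.00598477,  0.89219578,  0.4516092 ,  0.62923804],
       [ 0.        ,  0.        ,  0.        ,  1.        ]])}
{'clock': 0.1, 'joint_pos': array([-1.33365131e+00,  3.13972806e-01,  4.50750008e-02,  1.30362773e+00,
       -7.16178720e-07,  1.43119218e+00]), 'qvel': array([ 0.00086644, -0.00056295,  0.00304974,  0.00032941,  0.00084705,
        0.00047979]), 'tau': array([ 2.07102137e-03, -4.81724918e+01,  2.99244815e+01,  1.27472437e-02,
       -1.97450954e-04,  6.68765139e-06]), 'tcp_pos': array([ 0.21141797, -0.53421001,  0.23046384]), 'orientation': array([-8.63559051e-04,  9.82309545e-01,  1.87262410e-01, -4.25080862e-05]), 'wrist_force': array([ 0.25443807, -0.50076364,  0.11343103]), 'ft_torque': array([-0.01879291, -0.00667667, -0.00568964]), 'grip_force': 0.0, 'finger_gap': 0.08530961531919323}
```

View pics/top0.png

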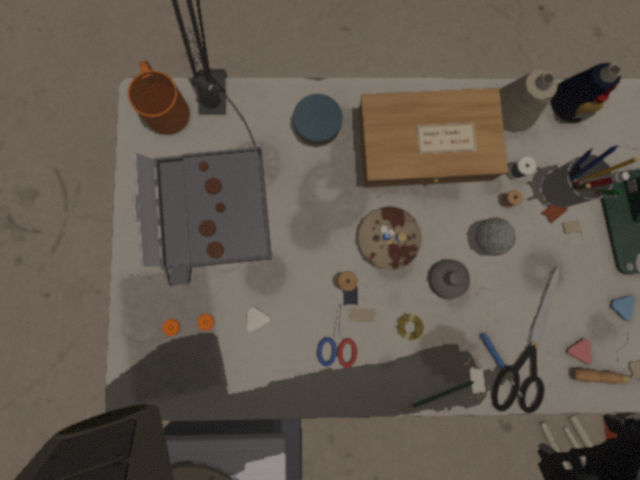

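View pics/side0.png

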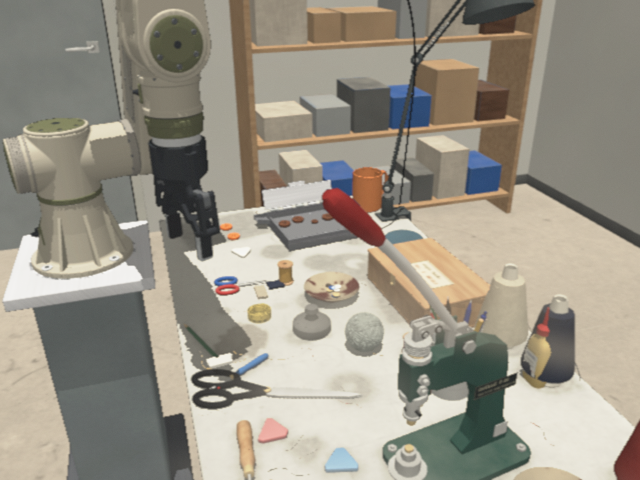

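Top: the tray is centred near (213,207). Small buttons are at about (204,167) and (220,208), large ones at about (213,186), (207,228) and (215,249). The cover leans outward at the left (x≈148), and the orange look-alikes are in front at (172,327) and (206,322). The side view agrees.

```bash
cat > h.py <<'E'
import numpy as np, cv2
from workcell import imaging
def P(n):
    p=imaging.camera_params(n); return p["camera_matrix"],np.array(p["pose"])
def back(n,uv,z):
    K,T=P(n); d=np.linalg.inv(K)@[uv[0],uv[1],1]; d=T[:3,:3]@(d*[1,-1,-1]); o=T[:3,3]
    return o+d*(z-o[2])/d[2]
def proj(n,X):
    K,T=P(n); c=(np.asarray(X)-T[:3,3])@T[:3,:3]; c=c*[1,-1,-1]; q=(K@c.T).T
    return q[...,:2]/q[...,2:]
E
python3 - <<'E'
from h import *
im=cv2.imread("pics/top0.png"); x0,y0=125,130
c=im[y0:y0+165,x0:x0+165]
cv2.imwrite("pics/crop.png",cv2.resize(np.clip(c*1.8,0,255).astype(np.uint8),None,fx=3.6,fy=3.6,interpolation=cv2.INTER_CUBIC))
f=im.astype(int); m=((f[...,2]-f[...,0])>18).astype(np.uint8); m[:,:150]=0;m[:,262:]=0;m[:150]=0;m[265:]=0
n,_,st,ce=cv2.connectedComponentsWithStats(m)
for i in range(1,n):
    if st[i,4]>15:
        z=.032 if st[i,4]>120 else .030
        print(ce[i].round(1),st[i],back("top",ce[i],z).round(4))
E
```

```text
[203.1 165.8] [199 161   9  10  69] [ 0.6186 -0.0152  0.03  ]
[212.6 185.5] [205 178  16  16 207] [ 0.5826 -0.0328  0.032 ]
[220. 207.] [216 203   9   9  69] [ 0.5446 -0.046   0.03  ]
[206.8 227.7] [199 220  17  16 214] [ 0.5079 -0.0241  0.032 ]
[214.6 249.6] [207 242  17  16 219] [ 0.4697 -0.0384  0.032 ]
```

View pics/crop.png

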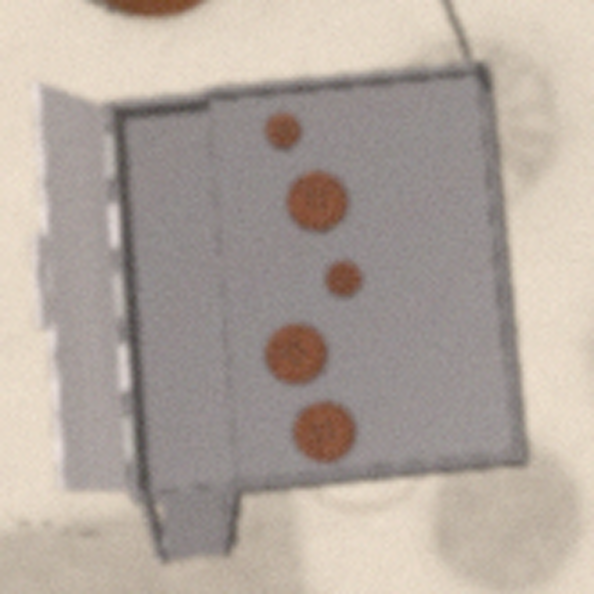

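Crop (scale 3.6, offset 125,130): rim corners are at (486,66) and (524,462), the deck/trough edge runs (211,97)–(234,487), and the cover's free edge runs (38,85)–(64,488). All five buttons are clear and well separated.

```bash
cat >> h.py <<'E'
def tw(pose,X):
    x,y,a=pose; X=np.atleast_2d(X)/1000.; c,s=np.cos(a),np.sin(a)
    return np.c_[x+c*X[:,0]-s*X[:,1],y+s*X[:,0]+c*X[:,1],X[:,2]]
def wt(pose,X):
    x,y,a=pose; d=np.atleast_2d(X)[:,:2]-[x,y]; c,s=np.cos(a),np.sin(a)
    return np.c_[c*d[:,0]+s*d[:,1],-s*d[:,0]+c*d[:,1]]*1000
E
python3 - <<'E'
from h import *
from scipy.optimize import least_squares as LS
cp=lambda L:np.array(L)/3.6+[125,130]
X=np.array([[100,-95.5,32],[-100,-95.5,32],[95,44.5,24],[-95,44.5,24]],float)
uv=cp([[486,66],[524,462],[211,97],[234,487]])
r=LS(lambda p:(proj("top",tw(p,X))-uv).ravel(),[.54,0,0]);print("pose",r.x.tolist(),r.fun.round(1))
p=r.x
B=np.array([[.6186,-.0152],[.5826,-.0328],[.5446,-.046],[.5079,-.0241],[.4697,-.0384]])
print(wt(p,B).round(1))
e=cp([[38,85],[64,488]])
f=lambda t:(proj("top",tw(p,[[s*95,93.5-54*np.cos(t),27.5+54*np.sin(t)] for s in(1,-1)]))-e).ravel()
for t0 in(1.7,2.1):
    q=LS(lambda t:f(t[0]),[t0]);print("theta",q.x,q.fun.round(1))
print("trough,hinge,tab",tw(p,[[0,67.5,5],[0,93.5,27.5]]))
E
```

```text
pose [0.5436041462292227, -0.030602912624072505, 0.08923612427990663] [ 0.8 -1.1 -0.   0.8 -0.7  1.2 -0.1 -0.9]
[[ 76.1   8.7]
 [ 38.6  -5.7]
 [ -0.4 -15.4]
 [-35.    9.7]
 [-74.3  -1.2]]
theta [1.8479976] [ 0.5 -1.2 -0.7  0.6]
theta [1.84799758] [ 0.5 -1.2 -0.7  0.6]
trough,hinge,tab [[0.5375887  0.03662851 0.005     ]
 [0.53527164 0.06252506 0.0275    ]]
```

```bash
cat >> h.py <<'E'
from scipy.spatial.transform import Rotation as R
from workcell import telemetry
POSE=[0.5436,-0.0306,0.0892]
def rel(tx,ty,tz):
    s=telemetry.get_state(); q=s["orientation"]; r=R.from_quat([q[1],q[2],q[3],q[0]])
    g=tw(POSE,[tx,ty,tz])[0]; a=POSE[2]
    t=R.from_matrix(np.array([[-np.sin(a),np.cos(a),0],[np.cos(a),np.sin(a),0],[0,0,-1]]).T)
    print("clock",s["clock"],"tray now",wt(POSE,[s["tcp_pos"]])[0].round(1),round(s["tcp_pos"][2]*1000,1),"F",s["wrist_force"].round(1),"gap",round(s["finger_gap"]*1000,1))
    print("shift",(r.inv().apply(g-s["tcp_pos"])*1000).round(1),"rot",(r.inv()*t).as_rotvec().round(4), "j",s["joint_pos"].round(2))
E
python3 -c "
from h import *
rel(38.6,-42,90)"
```

```text
clock 0.1 tray now [-375.7 -472. ] 230.5 F [ 0.3 -0.5  0.1] gap 85.3
shift [ 519.2 -294.6  141.1] rot [-0.0013 -0.0013 -1.2832] j [-1.33  0.31  0.05  1.3  -0.    1.43]
```

step_arm([
  [[519, -295, 50], [0, 0, -1.283], 10],
  [[519, -295, 50], [0, 0, -1.283], 10],
  [[519, -295, 50], [0, 0, -1.283], 10],
  [[519, -295, 50], [0, 0, -1.283], 10],
  [[519, -295, 50], [0, 0, -1.283], 10],
  [[519, -295, 50], [0, 0, -1.283], 10],
  [[519, -295, 50], [0, 0, -1.283], 10],
  [[519, -295, 50], [0, 0, -1.283], 10],
])

```text
clock: 0.77
tcp_pos: [0.4204, -0.2739, 0.2031]
orientation: [-0.0, 0.77, 0.638, -0.0]
wrist_force: [1.5, -0.7, 0.3]
finger_gap: 0.0101
grip_force: 0.0
```

```bash
python3 -c "
from h import *
rel(38.6,-42,90)"
```

```text
clock 0.7667 tray now [-144.4 -231.3] 203.1 F [ 1.5 -0.7  0.3] gap 10.1
shift [232.2 124.2 113.1] rot [-3.000e-04 -2.000e-04 -2.773e-01] j [-0.74  0.18 -0.19  1.19 -0.    1.02]
```

step_arm([
  [[232, 124, 100], [0, 0, -0.277], 10],
  [[232, 124, 100], [0, 0, -0.277], 10],
  [[232, 124, 100], [0, 0, -0.277], 10],
  [[232, 124, 100], [0, 0, -0.277], 10],
  [[232, 124, 100], [0, 0, -0.277], 10],
  [[232, 124, 100], [0, 0, -0.277], 10],
  [[232, 124, 100], [0, 0, -0.277], 10],
  [[232, 124, 100], [0, 0, -0.277], 10],
])

```text
clock: 1.43
tcp_pos: [0.5872, -0.0674, 0.1002]
orientation: [-0.002, 0.675, 0.738, -0.0]
wrist_force: [-0.4, -0.4, -0.1]
finger_gap: 0.0098
grip_force: 0.0
```

step_arm([
  [[0, 0, 0], [0, 0, 0], 10],
  [[0, 0, 0], [0, 0, 0], 10],
  [[0, 0, 0], [0, 0, 0], 10],
])

```text
clock: 1.68
tcp_pos: [0.5857, -0.073, 0.1039]
orientation: [0.0, 0.678, 0.735, -0.0]
wrist_force: [0.3, -0.6, 0.7]
finger_gap: 0.0101
grip_force: 0.0
```

```bash
python3 -c "
from h import *
rel(38.6,-42,26.5)
im=imaging.read_camera('top');cv2.imwrite('pics/t1.png',im[:,:,::-1])
a=im[130:295,125:290,::-1];a=cv2.resize(np.clip(a*1.8,0,255).astype(np.uint8),(400,400))
b=imaging.read_camera('side')[160:280,220:400,::-1];b=cv2.resize(np.clip(b*1.2,0,255).astype(np.uint8),(600,400))[:, 100:500]
cv2.imwrite('pics/c1.png',np.hstack([a,b]))"
```

```text
clock 1.6833 tray now [ 38.1 -46. ] 103.9 F [ 0.3 -0.6  0.7] gap 10.1
shift [ 4.   0.5 77.4] rot [ 0.      0.0004 -0.0074] j [-0.26  0.41 -0.14  1.03 -0.    1.23]
```

View pics/c1.png

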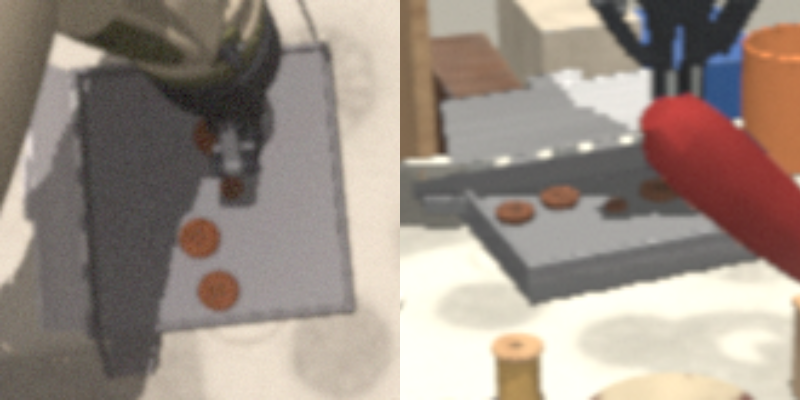

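The fingers are poised right of the far large button (left panel, about 235,150), and the rows are clear.

step_arm([
  [[2, 0, 35], [0, 0, -0.007], 10],
  [[2, 0, 60], [0, 0, -0.007], 10],
  [[2, 0, 72], [0, 0, -0.007], 10],
  [[2, 0, 76], [0, 0, -0.007], 10],
  [[2, 0, 77], [0, 0, -0.007], 10],
  [[2, 0, 77], [0, 0, -0.007], 10],
])

```text
clock: 2.28
tcp_pos: [0.5863, -0.0709, 0.0273]
orientation: [0.001, 0.675, 0.738, 0.0]
wrist_force: [0.5, -0.2, 0.9]
finger_gap: 0.0099
grip_force: 0.0
```

```bash
python3 -c "
from h import *
rel(38.6,44,26.5)"
```

```text
clock 2.2833 tray now [ 39.  -43.9] 27.3 F [ 0.5 -0.2  0.9] gap 9.9
shift [87.9 -0.4  0.8] rot [ 0.0011  0.0005 -0.0003] j [-0.26  0.48 -0.23  0.86 -0.    1.23]
```

step_arm([
  [[8, 0, 0], [0, 0, 0], 10],
  [[15, 0, 0], [0, 0, 0], 10],
  [[22, 0, 0], [0, 0, 0], 10],
  [[29, 0, 0], [0, 0, 0], 10],
  [[36, 0, 0], [0, 0, 0], 10],
  [[43, 0, 0], [0, 0, 0], 10],
  [[50, 0, 0], [0, 0, 0], 10],
  [[56, 0, 0], [0, 0, 0], 10],
])

```text
clock: 2.95
tcp_pos: [0.5808, -0.0133, 0.0265]
orientation: [0.0, 0.674, 0.738, -0.0]
wrist_force: [-0.3, -0.5, -0.1]
finger_gap: 0.0101
grip_force: 0.1
```

step_arm([
  [[5, 0, 0], [0, 0, 0], 10],
  [[10, 0, 0], [0, 0, 0], 10],
  [[15, 0, 0], [0, 0, 0], 10],
  [[20, 0, 0], [0, 0, 0], 10],
  [[24, 0, 0], [0, 0, 0], 10],
  [[28, 0, 0], [0, 0, 0], 10],
  [[32, 0, 0], [0, 0, 0], 10],
  [[32, 0, 0], [0, 0, 0], 10],
])

```text
clock: 3.62
tcp_pos: [0.5778, 0.0183, 0.0263]
orientation: [-0.0, 0.674, 0.738, -0.0]
wrist_force: [-0.6, 0.1, -0.0]
finger_gap: 0.0103
grip_force: 0.0
```

```bash
python3 -c "
from h import *
rel(-35,-30,60)"
```

```text
clock 3.6167 tray now [38.4 45.7] 26.3 F [-0.6  0.1 -0. ] gap 10.3
shift [-75.6 -73.5 -33.7] rot [-0.0003 -0.0003  0.0015] j [-0.11  0.46 -0.27  0.84  0.    1.37]
```

step_arm([
  [[0, 0, -34], [0, 0, 0], 10],
  [[-25, -25, -34], [0, 0, 0], 10],
  [[-50, -50, -34], [0, 0, 0], 10],
  [[-75, -73, -34], [0, 0, 0], 10],
  [[-75, -73, -34], [0, 0, 0], 10],
  [[-75, -73, -34], [0, 0, 0], 10],
])

```text
clock: 4.12
tcp_pos: [0.5112, -0.0649, 0.0606]
orientation: [-0.0, 0.676, 0.737, 0.0]
wrist_force: [-0.7, -0.5, 0.1]
finger_gap: 0.01
grip_force: 0.0
```

```bash
python3 -c "
from h import *
rel(-35,-30,26.5)
im=imaging.read_camera('top')
a=im[130:295,125:290,::-1];a=cv2.resize(np.clip(a*1.8,0,255).astype(np.uint8),(400,400))
b=imaging.read_camera('side')[160:280,220:400,::-1];b=cv2.resize(np.clip(b*1.2,0,255).astype(np.uint8),(600,400))[:, 100:500]
cv2.imwrite('pics/c2.png',np.hstack([a,b]))"
```

```text
clock 4.1167 tray now [-35.3 -31.3] 60.6 F [-0.7 -0.5  0.1] gap 10.0
shift [ 1.3  0.3 34.1] rot [ 0.     -0.0001 -0.0024] j [-0.28  0.32 -0.39  0.86  0.    1.2 ]
```

View pics/c2.png

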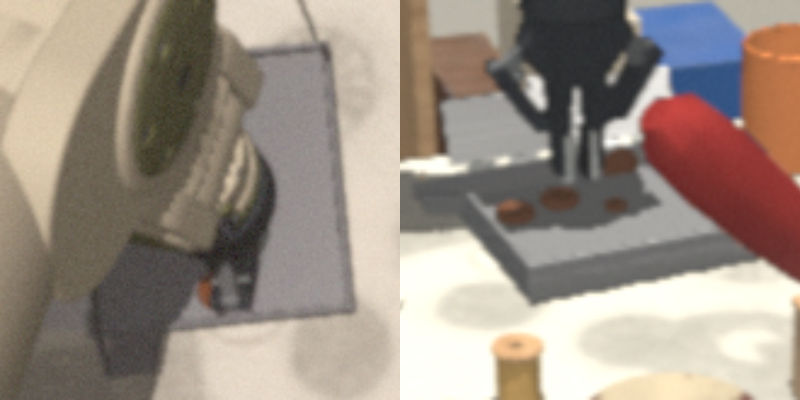

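```bash
python3 -c "
from h import *
t=telemetry.get_state()['tcp_pos']
print(((proj('top',t)-[125,130])*400/165).round(0), proj('side',t).round(0))
print(((proj('top',tw(POSE,[[-35,9.7,32],[-74.3,-1.2,32]]))-[125,130])*400/165).round(0))
print(((proj('side',tw(POSE,[[38,67,15],[38,85,20],[38,45,30],[-35,9.7,32],[-74,-1,32],[-.4,-15,30],[76,9,30]]))-[220,160])*400/120).round(0)+[300,0])
print(((proj('side',t)-[220,160])*400/120).round(0)+[300,0])
"
```

```text
[248. 224.] [304. 213.]
[[198. 237.]
 [217. 290.]]
[[620. 170.]
 [612. 156.]
 [631. 163.]
 [559. 193.]
 [514. 207.]
 [614. 201.]
 [695. 172.]]
[579. 177.]
```

step_arm([
  [[1, 0, 20], [0, 0, 0], 10],
  [[1, 0, 30], [0, 0, 0], 10],
  [[1, 0, 34], [0, 0, 0], 10],
  [[1, 0, 34], [0, 0, 0], 10],
  [[8, 0, 34], [0, 0, 0], 10],
  [[15, 0, 34], [0, 0, 0], 10],
  [[22, 0, 34], [0, 0, 0], 10],
  [[29, 0, 34], [0, 0, 0], 10],
])

```text
clock: 4.88
tcp_pos: [0.5096, -0.0339, 0.0269]
orientation: [0.0, 0.674, 0.738, 0.0]
wrist_force: [-0.4, 0.3, 0.7]
finger_gap: 0.0099
grip_force: 0.0
```

step_arm([
  [[7, 0, 0], [0, 0, 0], 10],
  [[14, 0, 0], [0, 0, 0], 10],
  [[20, 0, 0], [0, 0, 0], 10],
  [[26, 0, 0], [0, 0, 0], 10],
  [[31, 0, 0], [0, 0, 0], 10],
  [[36, 0, 0], [0, 0, 0], 10],
  [[40, 0, 0], [0, 0, 0], 10],
  [[44, 0, 0], [0, 0, 0], 10],
])

```text
clock: 5.55
tcp_pos: [0.5059, 0.0092, 0.0267]
orientation: [0.0, 0.675, 0.738, 0.0]
wrist_force: [0.6, -2.6, 3.2]
finger_gap: 0.01
grip_force: 1.9
```

```bash
python3 -c "
from h import *
rel(-70.5,-42,60)"
```

```text
clock 5.55 tray now [-34.  43.] 26.7 F [ 0.6 -2.6  3.2] gap 10.0
shift [-85.  -36.5 -33.3] rot [0.0007 0.0004 0.0006] j [-0.14  0.34 -0.46  0.77 -0.    1.34]
```

step_arm([
  [[0, 0, 0], [0, 0, 0], 10],
  [[0, 0, -34], [0, 0, 0], 10],
  [[-40, -18, -34], [0, 0, 0], 10],
  [[-80, -34, -34], [0, 0, 0], 10],
  [[-85, -36, -34], [0, 0, 0], 10],
  [[-85, -36, -34], [0, 0, 0], 10],
  [[-85, -36, -34], [0, 0, 0], 10],
])

```text
clock: 6.13
tcp_pos: [0.4769, -0.0791, 0.0602]
orientation: [-0.001, 0.675, 0.737, 0.0]
wrist_force: [-0.5, -0.0, 1.3]
finger_gap: 0.01
grip_force: 0.0
```

```bash
python3 -c "
from h import *
rel(-70.5,-42,26.5)
b=imaging.read_camera('side')[180:260,250:370,::-1];b=cv2.resize(np.clip(b*1.3,0,255).astype(np.uint8),(800,533),interpolation=cv2.INTER_CUBIC)
cv2.imwrite('pics/c3.png',b)
g=[[x,y,z] for x in(38,-35) for y,z in((67,9),(67,24),(85,24),(45,24))]
print(((proj('side',tw(POSE,g))-[250,180])*6.667).round(0))"
```

```text
clock 6.1333 tray now [-70.8 -42.3] 60.2 F [-0.5 -0.   1.3] gap 10.0
shift [ 0.3  0.3 33.7] rot [-0.0005 -0.0009 -0.0013] j [-0.33  0.26 -0.47  0.84  0.    1.15]
[[441. 222.]
 [441. 187.]
 [424. 170.]
 [462. 207.]
 [267. 252.]
 [266. 216.]
 [250. 199.]
 [285. 237.]]
```

View pics/c3.png

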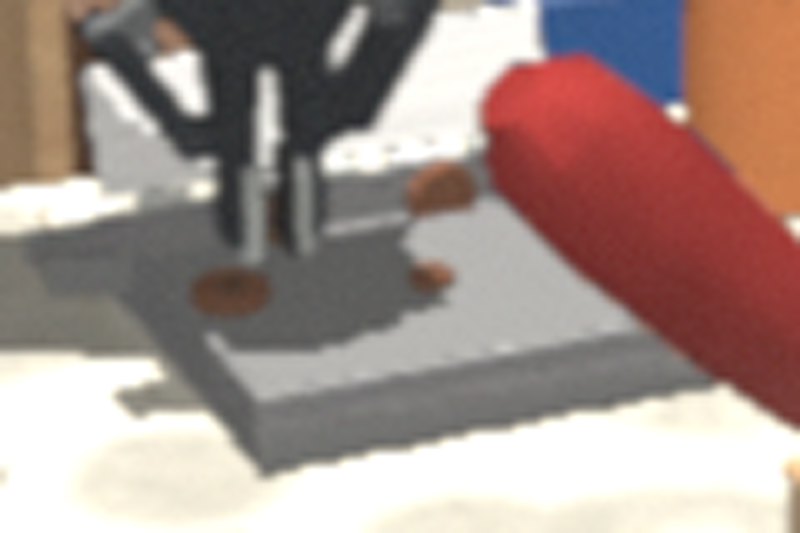

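Button at (440,190) leans against the trough's outer wall, and the second is hidden behind the fingers. I'll sweep the third, then check and flatten them.

step_arm([
  [[0, 0, 20], [0, 0, 0], 10],
  [[0, 0, 30], [0, 0, 0], 10],
  [[0, 0, 34], [0, 0, 0], 10],
  [[0, 0, 34], [0, 0, 0], 10],
  [[8, 0, 34], [0, 0, 0], 10],
  [[15, 0, 34], [0, 0, 0], 10],
  [[22, 0, 34], [0, 0, 0], 10],
  [[29, 0, 34], [0, 0, 0], 10],
])

```text
clock: 6.85
tcp_pos: [0.4748, -0.049, 0.0269]
orientation: [0.0, 0.674, 0.738, 0.0]
wrist_force: [-0.2, 0.1, 1.2]
finger_gap: 0.0098
grip_force: 0.0
```

step_arm([
  [[7, 0, 0], [0, 0, 0], 10],
  [[14, 0, 0], [0, 0, 0], 10],
  [[20, 0, 0], [0, 0, 0], 10],
  [[26, 0, 0], [0, 0, 0], 10],
  [[31, 0, 0], [0, 0, 0], 10],
  [[36, 0, 0], [0, 0, 0], 10],
  [[40, 0, 0], [0, 0, 0], 10],
  [[43, 0, 0], [0, 0, 0], 10],
])

```text
clock: 7.52
tcp_pos: [0.4707, -0.0067, 0.0264]
orientation: [-0.0, 0.675, 0.738, -0.0]
wrist_force: [0.9, -0.1, 0.4]
finger_gap: 0.0099
grip_force: 0.0
```

step_arm([
  [[2, 0, 0], [0, 0, 0], 10],
  [[4, 0, 0], [0, 0, 0], 10],
  [[6, 0, 0], [0, 0, 0], 10],
  [[8, 0, 0], [0, 0, 0], 10],
  [[10, 0, 0], [0, 0, 0], 10],
  [[11, 0, 0], [0, 0, 0], 10],
  [[12, 0, 0], [0, 0, 0], 10],
  [[12, 0, 0], [0, 0, 0], 10],
])

```text
clock: 8.18
tcp_pos: [0.4697, 0.0049, 0.0265]
orientation: [0.0, 0.675, 0.738, 0.0]
wrist_force: [-0.2, 0.0, -0.0]
finger_gap: 0.0102
grip_force: 0.0
```

step_arm([
  [[0, 0, -35], [0, 0, 0], 10],
  [[0, 0, -75], [0, 0, 0], 10],
  [[-40, 0, -75], [0, 0, 0], 10],
  [[-80, 0, -75], [0, 0, 0], 10],
  [[-120, 0, -75], [0, 0, 0], 0],
  [[-160, 0, -75], [0, 0, 0], 0],
  [[-190, 0, -75], [0, 0, 0], 0],
  [[-190, 0, -75], [0, 0, 0], 0],
])

```text
clock: 8.85
tcp_pos: [0.4882, -0.1903, 0.1018]
orientation: [0.002, 0.677, 0.736, -0.0]
wrist_force: [1.3, 0.2, 0.2]
finger_gap: -0.0002
grip_force: 0.0
```

```bash
python3 -c "
from h import *
rel(-70.5,-42,26.5)
im=imaging.read_camera('top')
a=im[130:295,125:290,::-1];a=cv2.resize(np.clip(a*2,0,255).astype(np.uint8),(400,400))
b=imaging.read_camera('side')[170:250,240:320,::-1];b=cv2.resize(np.clip(b*1.3,0,255).astype(np.uint8),(400,400),interpolation=cv2.INTER_CUBIC)
cv2.imwrite('pics/c4.png',np.hstack([a,b]))
g=[[x,y,z] for x in(38,-35,-72) for y,z in((67,9),(85,24),(45,24))]
print(((proj('side',tw(POSE,g))-[240,170])*5).round(0)+[400,0])"
```

```text
clock 8.85 tray now [ -69.4 -154.2] 101.8 F [1.3 0.2 0.2] gap -0.2
shift [112.4  -1.8  74.9] rot [ 0.0023  0.0036 -0.0049] j [-0.52  0.29 -0.32  0.96 -0.    0.96]
[[781. 216.]
 [768. 178.]
 [797. 205.]
 [650. 239.]
 [638. 199.]
 [664. 228.]
 [582. 250.]
 [570. 211.]
 [595. 240.]]
```

View pics/c4.png

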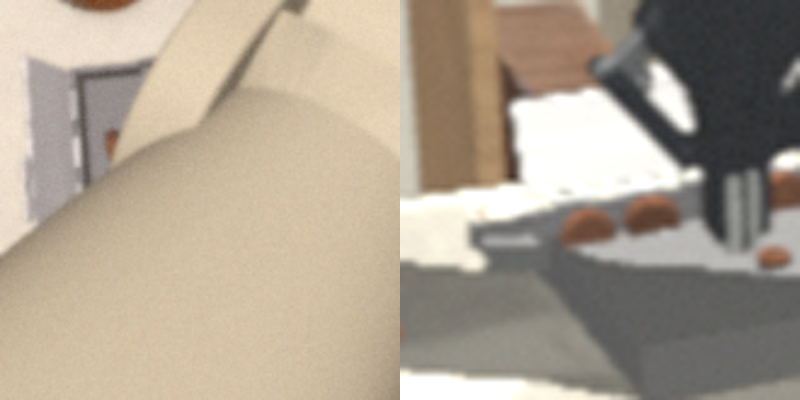

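All three large buttons are in the trough, but they show up at the outer wall (588,225), (652,213) and (785,187), so they may be tilted. I'll clear the arm for a proper top view.

step_arm([
  [[-40, -15, -50], [0, 0, 0], 0],
  [[-80, -30, -60], [0, 0, 0], 0],
  [[-120, -50, -60], [0, 0, 0], 0],
  [[-160, -70, -60], [0, 0, 0], 0],
  [[-200, -90, -60], [0, 0, 0], 0],
  [[-240, -110, -60], [0, 0, 0], 0],
  [[-240, -110, -60], [0, 0, 0], 0],
])

```text
clock: 9.53
tcp_pos: [0.3982, -0.4341, 0.1616]
orientation: [0.0, 0.674, 0.738, -0.0]
wrist_force: [0.4, 0.3, 0.5]
finger_gap: -0.0
grip_force: 0.0
```

```bash
python3 -c "
from h import *
rel(0,180,130)
im=imaging.read_camera('top')
cv2.imwrite('pics/t5.png',im[:,:,::-1])
a=im[140:290,135:235,::-1];a=cv2.resize(np.clip(a*2,0,255).astype(np.uint8),(400,600),interpolation=cv2.INTER_CUBIC)
b=imaging.read_camera('side')[170:250,250:310,::-1];b=cv2.resize(np.clip(b*1.3,0,255).astype(np.uint8),(400,533),interpolation=cv2.INTER_CUBIC);b=np.vstack([b,np.zeros((67,400,3),np.uint8)])
cv2.imwrite('pics/c5.png',np.hstack([a,b]))
f=im.astype(int); m=((f[...,0]-f[...,2])>18).astype(np.uint8); m[:,:150]=0;m[:,262:]=0;m[:150]=0;m[265:]=0
n,_,st,ce=cv2.connectedComponentsWithStats(m)
for i in range(1,n):
    if st[i,4]>15: print(ce[i].round(1),st[i],wt(POSE,[back('top',ce[i],.03)]).round(1),wt(POSE,[back('top',ce[i],.013)]).round(1))
"
```

```text
clock 9.5333 tray now [-180.8 -389. ] 161.6 F [0.4 0.3 0.5] gap -0.0
shift [568.7 181.7  31.6] rot [-0.      0.0001  0.0017] j [-0.96  0.37 -0.05  1.15 -0.    0.52]
[203.1 165.6] [199 161   9  10  70] [[76.4  8.7]] [[81.3 11.8]]
[171.8 191.3] [169 184   7  15  78] [[35.2 66.1]] [[39.3 70.4]]
[220.  206.9] [216 203   9   9  70] [[ -0.3 -15.4]] [[  3.  -12.7]]
[175.5 231.2] [173 224   6  16  72] [[-35.7  64. ]] [[-33.1  68.3]]
[179.  251.6] [176 245   7  15  82] [[-71.7  60.2]] [[-69.9  64.4]]
```

View pics/c5.png

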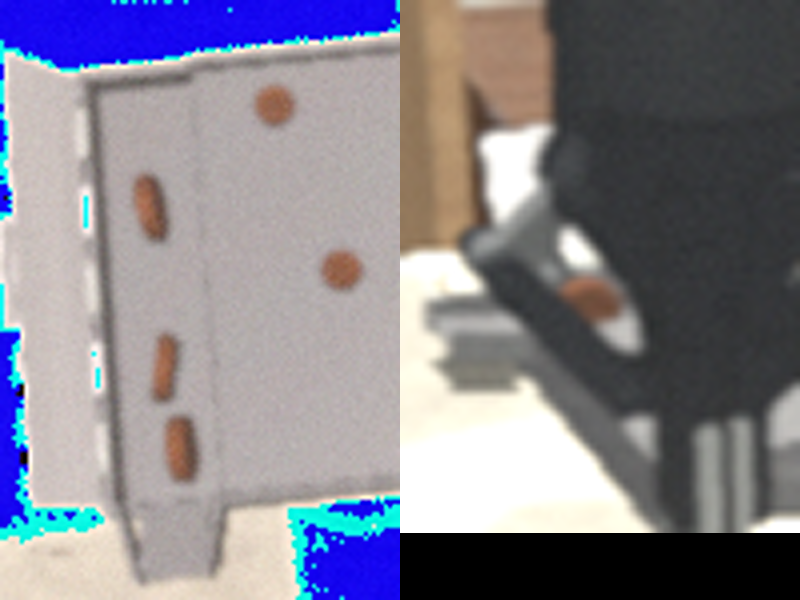

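The top view shows all three large buttons standing on edge in the trough, at (172,191), (175,231) and (179,252), so their tops reach about z=35. Both small ones are undisturbed. I'll tip each one over against the outer wall and press it down flat.

```bash
python3 -c "
from h import *
rel(-70.5,38,80)
for c in ([171.8,191.3],[175.5,231.2],[179,251.6]): print(wt(POSE,[back('top',c,.022)]).round(1))
"
```

```text
clock 9.6333 tray now [-181.6 -391.3] 161.2 F [-0.6  1.2 -0.6] gap 0.2
shift [429.8 109.8  80.5] rot [-0.0003  0.0015 -0.0032] j [-0.97  0.37 -0.05  1.15 -0.    0.52]
[[37.2 68.2]]
[[-34.4  66.1]]
[[-70.8  62.2]]
```

step_arm([
  [[40, 30, 0], [0, 0, 0], 0],
  [[80, 60, 0], [0, 0, 0], 0],
  [[120, 80, 20], [0, 0, 0], 0],
  [[160, 100, 30], [0, 0, 0], 0],
  [[200, 110, 40], [0, 0, 0], 0],
  [[240, 110, 50], [0, 0, 0], 0],
  [[280, 110, 60], [0, 0, 0], 0],
  [[320, 110, 70], [0, 0, 0], 0],
])

```text
clock: 10.3
tcp_pos: [0.4806, -0.1245, 0.0969]
orientation: [-0.0, 0.674, 0.739, 0.0]
wrist_force: [-0.4, 0.5, 0.1]
finger_gap: 0.0
grip_force: 0.0
```

step_arm([
  [[40, 0, 0], [0, 0, 0], 0],
  [[80, 0, 0], [0, 0, 0], 0],
  [[105, 0, 8], [0, 0, 0], 0],
  [[110, 0, 10], [0, 0, 0], 0],
  [[110, 0, 10], [0, 0, 0], 0],
  [[110, 0, 10], [0, 0, 0], 0],
  [[110, 0, 10], [0, 0, 0], 0],
])

```text
clock: 10.88
tcp_pos: [0.4718, -0.0196, 0.0878]
orientation: [0.0, 0.675, 0.738, 0.0]
wrist_force: [-0.1, 0.0, 0.3]
finger_gap: -0.0003
grip_force: 0.0
```

```bash
python3 -c "
from h import *
rel(-70.5,40,27)"
```

```text
clock 10.8833 tray now [-70.6  17.4] 87.8 F [-0.1  0.   0.3] gap -0.3
shift [22.7  0.  60.8] rot [0.0007 0.0006 0.0007] j [-0.21  0.21 -0.46  0.9  -0.    1.27]
```

step_arm([
  [[15, 0, 30], [0, 0, 0], 0],
  [[20, 0, 52], [0, 0, 0], 0],
  [[20, 0, 60], [0, 0, 0], 0],
  [[24, 0, 60], [0, 0, 0], 0],
  [[29, 0, 60], [0, 0, 0], 0],
  [[34, 0, 60], [0, 0, 0], 0],
  [[39, 0, 60], [0, 0, 0], 0],
  [[44, 0, 60], [0, 0, 0], 0],
])

```text
clock: 11.55
tcp_pos: [0.4685, 0.0248, 0.0286]
orientation: [0.001, 0.675, 0.738, 0.001]
wrist_force: [0.5, 0.8, 0.1]
finger_gap: -0.0004
grip_force: 0.0
```

step_arm([
  [[4, 0, 0], [0, 0, 0], 0],
  [[8, 0, 0], [0, 0, 0], 0],
  [[12, 0, 0], [0, 0, 0], 0],
  [[14, 0, 0], [0, 0, 0], 0],
  [[14, 0, 3], [0, 0, 0], 0],
  [[14, 0, 6], [0, 0, 0], 0],
  [[14, 0, 8], [0, 0, 0], 0],
])

```text
clock: 12.13
tcp_pos: [0.466, 0.0385, 0.019]
orientation: [-0.0, 0.675, 0.738, -0.0]
wrist_force: [-0.1, 0.4, 0.1]
finger_gap: -0.0003
grip_force: 0.0
```

```bash
python3 -c "
from h import *
rel(-70.5,75,16)"
```

```text
clock 12.1333 tray now [-71.1  75.7] 19.0 F [-0.1  0.4  0.1] gap -0.3
shift [-0.7  0.6  3. ] rot [-0.0004  0.0001  0.0008] j [-0.09  0.29 -0.56  0.72 -0.    1.39]
```

step_arm([
  [[0, 0, 2], [0, 0, 0], 0],
  [[0, 0, 4], [0, 0, 0], 0],
  [[0, 0, 4], [0, 0, 0], 0],
  [[0, 0, 4], [0, 0, 0], 0],
])

```text
clock: 12.47
tcp_pos: [0.4661, 0.0384, 0.0153]
orientation: [-0.0, 0.675, 0.738, -0.0]
wrist_force: [-0.6, -0.7, 0.3]
finger_gap: -0.0001
grip_force: 0.0
```

```bash
python3 -c "
from h import *
rel(-34.5,42,60)"
```

```text
clock 12.4667 tray now [-71.1  75.6] 15.3 F [-0.6 -0.7  0.3] gap -0.1
shift [-33.7  36.5 -44.8] rot [-0.0005  0.      0.0006] j [-0.09  0.3  -0.56  0.71 -0.    1.39]
```

step_arm([
  [[0, 0, -40], [0, 0, 0], 0],
  [[-15, 10, -45], [0, 0, 0], 0],
  [[-36, 36, -45], [0, 0, 0], 0],
  [[-36, 36, -45], [0, 0, 0], 0],
  [[-36, 36, -28], [0, 0, 0], 0],
  [[-36, 36, -12], [0, 0, 0], 0],
  [[-36, 36, -12], [0, 0, 0], 0],
  [[-32, 36, -12], [0, 0, 0], 0],
])

```text
clock: 13.13
tcp_pos: [0.5041, 0.0096, 0.0269]
orientation: [-0.001, 0.675, 0.738, -0.001]
wrist_force: [0.2, -0.3, 0.8]
finger_gap: 0.0002
grip_force: 0.0
```

step_arm([
  [[5, 0, 0], [0, 0, 0], 0],
  [[10, 0, 0], [0, 0, 0], 0],
  [[15, 0, 0], [0, 0, 0], 0],
  [[20, 0, 0], [0, 0, 0], 0],
  [[25, 0, 0], [0, 0, 0], 0],
  [[30, 0, 0], [0, 0, 0], 0],
  [[32, 0, 0], [0, 0, 0], 0],
  [[32, 0, 4], [0, 0, 0], 0],
])

```text
clock: 13.8
tcp_pos: [0.5035, 0.0389, 0.0261]
orientation: [0.004, 0.675, 0.738, -0.002]
wrist_force: [-4.3, -17.4, 31.3]
finger_gap: -0.0001
grip_force: 16.8
```

step_arm([
  [[0, 0, 3], [0, 0, 0], 0],
  [[0, 0, 5], [0, 0, 0], 0],
  [[0, 0, 7], [0, 0, 0], 0],
  [[0, 0, 8], [0, 0, 0], 0],
  [[0, 0, 8], [0, 0, 0], 0],
])

```text
clock: 14.22
tcp_pos: [0.5074, 0.0364, 0.0219]
orientation: [0.008, 0.676, 0.737, -0.001]
wrist_force: [-6.9, -19.6, 41.1]
finger_gap: 0.0002
grip_force: 19.3
```

```bash
python3 -c "
from h import *
rel(37.5,42,60)"
```

```text
clock 14.2167 tray now [-30.1  70. ] 21.9 F [ -6.9 -19.6  41.1] gap 0.2
shift [-28.3  68.  -37.1] rot [ 0.0099  0.0135 -0.0024] j [-0.08  0.34 -0.47  0.75 -0.01  1.4 ]
```

step_arm([
  [[0, 0, -20], [0, 0, 0], 0],
  [[0, 0, -60], [0, 0, 0], 0],
  [[-40, 0, -90], [0, 0, 0], 0],
  [[-80, -10, -110], [0, 0, 0], 0],
  [[-120, -30, -120], [0, 0, 0], 0],
  [[-160, -50, -130], [0, 0, 0], 0],
  [[-200, -70, -130], [0, 0, 0], 0],
  [[-240, -80, -130], [0, 0, 0], 0],
])

```text
clock: 14.88
tcp_pos: [0.4481, -0.1843, 0.1463]
orientation: [0.001, 0.674, 0.739, 0.0]
wrist_force: [1.1, 0.1, 0.3]
finger_gap: 0.0001
grip_force: 0.0
```

step_arm([
  [[-40, -15, 0], [0, 0, 0], 0],
  [[-80, -30, 0], [0, 0, 0], 0],
  [[-120, -50, 0], [0, 0, 0], 0],
  [[-160, -70, 0], [0, 0, 0], 0],
  [[-200, -90, 0], [0, 0, 0], 0],
  [[-200, -90, 0], [0, 0, 0], 0],
])

```text
clock: 15.38
tcp_pos: [0.3757, -0.3958, 0.1451]
orientation: [0.001, 0.676, 0.737, -0.001]
wrist_force: [0.6, -0.1, 0.2]
finger_gap: 0.0002
grip_force: 0.0
```

```bash
cat > look.py <<'E'
from h import *
import sys
rel(-34.5,40,80)
im=imaging.read_camera('top')
a=im[140:290,135:235,::-1];a=cv2.resize(np.clip(a*1.5,0,255).astype(np.uint8),(400,600),interpolation=cv2.INTER_CUBIC)
b=imaging.read_camera('side')[175:255,255:335,::-1];b=cv2.resize(b,(400,400),interpolation=cv2.INTER_CUBIC);b=np.vstack([b,np.zeros((200,400,3),np.uint8)])
cv2.imwrite(sys.argv[1],np.hstack([a,b]))
f=im.astype(int); m=((f[...,0]-f[...,2])>18).astype(np.uint8); m[:,:150]=0;m[:,262:]=0;m[:150]=0;m[265:]=0
n,_,st,ce=cv2.connectedComponentsWithStats(m)
for i in range(1,n):
    if st[i,4]>15: print(ce[i].round(1),st[i],wt(POSE,[back('top',ce[i],.03)]).round(1),wt(POSE,[back('top',ce[i],.013)]).round(1))
E
python3 look.py pics/c6.png
```

```text
clock 15.3833 tray now [-199.7 -348.8] 145.1 F [ 0.6 -0.1  0.2] gap 0.2
shift [389.7 163.7  63.8] rot [ 0.0001  0.0034 -0.004 ] j [-0.96  0.3  -0.19  1.08 -0.    0.53]
[203.2 165.8] [199 162   9   9  69] [[76.   8.6]] [[80.9 11.8]]
[171.7 191.1] [169 184   7  15  75] [[35.6 66.3]] [[39.7 70.7]]
[220. 207.] [216 203   9   9  69] [[ -0.4 -15.4]] [[  2.9 -12.7]]
[166.3 232.8] [159 225  15  16 180] [[-36.9  79.9]] [[-34.3  84.5]]
[172.9 252.5] [165 245  17  16 222] [[-72.2  70.7]] [[-70.4  75.1]]
```

View pics/c6.png

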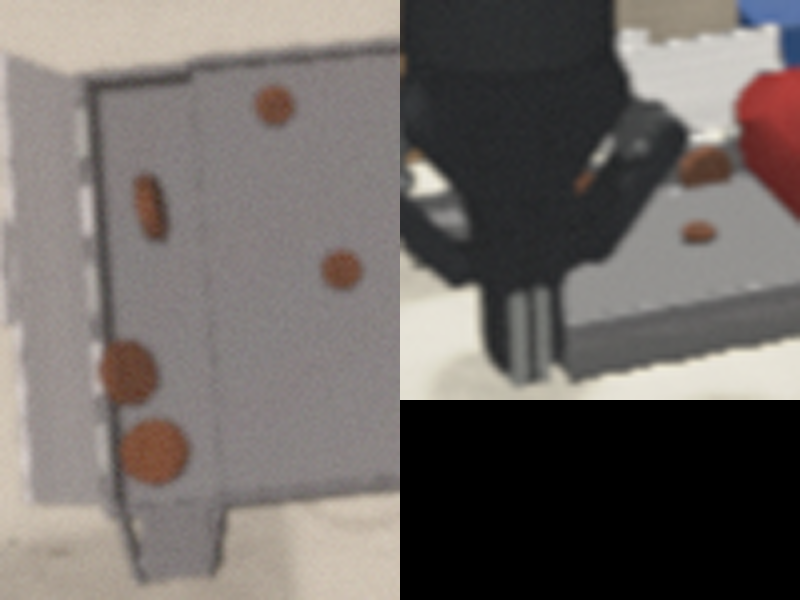

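Button 3 now lies flat at (155,452). Button 2 is tilted at (129,372), resting on the outer wall's rim, and button 1 still stands at (150,207). I'll draw button 2 inward by lightly clamping it along x and sliding it in the trough without lifting.

step_arm([
  [[40, 40, 0], [0, 0, 0], 46],
  [[80, 80, 0], [0, 0, 0], 46],
  [[120, 110, 0], [0, 0, 0], 46],
  [[160, 140, 0], [0, 0, 0], 46],
  [[200, 164, 10], [0, 0, 0], 46],
  [[240, 164, 20], [0, 0, 0], 46],
  [[280, 164, 30], [0, 0, 0], 46],
  [[320, 164, 40], [0, 0, 0], 46],
])

```text
clock: 16.15
tcp_pos: [0.5122, -0.0964, 0.115]
orientation: [0.0, 0.674, 0.739, 0.0]
wrist_force: [0.5, 0.2, -0.3]
finger_gap: 0.0462
grip_force: 0.0
```

step_arm([
  [[40, 0, 10], [0, 0, 0], 46],
  [[80, 0, 30], [0, 0, 0], 46],
  [[102, 0, 40], [0, 0, 0], 46],
  [[102, 0, 40], [0, 0, 0], 46],
  [[102, 0, 40], [0, 0, 0], 46],
  [[102, 0, 40], [0, 0, 0], 46],
])

```text
clock: 16.65
tcp_pos: [0.5025, 0.0021, 0.0755]
orientation: [0.0, 0.674, 0.739, 0.0]
wrist_force: [-0.3, -0.2, -0.2]
finger_gap: 0.0461
grip_force: 0.0
```

```bash
python3 -c "
from h import *
rel(-35.4,77,12)"
```

```text
clock 16.65 tray now [-38.   36.2] 75.5 F [-0.3 -0.2 -0.2] gap 46.1
shift [40.8  2.7 63.5] rot [0.0005 0.0004 0.0027] j [-0.16  0.28 -0.4   0.89 -0.    1.32]
```

step_arm([
  [[35, 3, 10], [0, 0, 0], 46],
  [[41, 3, 25], [0, 0, 0], 46],
  [[41, 3, 45], [0, 0, 0], 46],
  [[41, 3, 55], [0, 0, 0], 46],
  [[41, 3, 60], [0, 0, 0], 46],
  [[41, 3, 62], [0, 0, 0], 46],
  [[41, 3, 63], [0, 0, 0], 46],
])

```text
clock: 17.23
tcp_pos: [0.5023, 0.0415, 0.0123]
orientation: [0.0, 0.675, 0.738, 0.0]
wrist_force: [-0.1, 0.3, -0.1]
finger_gap: 0.0459
grip_force: 0.0
```

step_arm([
  [[0, 0, 0], [0, 0, 0], 36],
  [[0, 0, 0], [0, 0, 0], 27],
  [[0, 0, 0], [0, 0, 0], 27],
  [[0, 0, 0], [0, 0, 0], 27],
], grip_force=20)

```text
clock: 17.57
tcp_pos: [0.5025, 0.0419, 0.0127]
orientation: [0.001, 0.675, 0.738, 0.0]
wrist_force: [0.6, -1.2, 2.3]
finger_gap: 0.0288
grip_force: 20.2
```

step_arm([
  [[-3, 0, 0], [0, 0, 0], 27],
  [[-6, 0, 0], [0, 0, 0], 27],
  [[-9, 0, 0], [0, 0, 0], 27],
  [[-12, 0, 0], [0, 0, 0], 27],
  [[-14, 0, 0], [0, 0, 0], 27],
  [[-14, 0, 0], [0, 0, 0], 27],
  [[-14, 0, 0], [0, 0, 0], 46],
  [[-14, 0, 0], [0, 0, 0], 46],
])

```text
clock: 18.23
tcp_pos: [0.5025, 0.0279, 0.0116]
orientation: [-0.0, 0.675, 0.738, -0.001]
wrist_force: [-0.7, -0.1, 0.1]
finger_gap: 0.0461
grip_force: 0.0
```

```bash
python3 -c "
from h import *
rel(-35.4,66,17)"
```

```text
clock 18.2333 tray now [-35.7  61.9] 11.6 F [-0.7 -0.1  0.1] gap 46.1
shift [ 4.1  0.3 -5.4] rot [-0.001   0.0008  0.0005] j [-0.1   0.36 -0.48  0.74 -0.    1.38]
```

step_arm([
  [[0, 0, -35], [0, 0, 0], 46],
  [[6, 0, -40], [0, 0, 0], 0],
  [[6, 0, -40], [0, 0, 0], 0],
  [[6, 0, -38], [0, 0, 0], 0],
  [[6, 0, -20], [0, 0, 0], 0],
  [[6, 0, -8], [0, 0, 0], 0],
  [[6, 0, -4], [0, 0, 0], 0],
  [[6, 0, -4], [0, 0, 0], 0],
])

```text
clock: 18.9
tcp_pos: [0.5006, 0.0343, 0.014]
orientation: [-0.001, 0.675, 0.738, -0.001]
wrist_force: [-0.2, -0.5, 0.6]
finger_gap: -0.0001
grip_force: 0.0
```

```bash
python3 -c "
from h import *
rel(38,66,60)"
```

```text
clock 18.9 tray now [-37.   68.5] 14.0 F [-0.2 -0.5  0.6] gap -0.1
shift [ -2.5  74.9 -46.3] rot [-0.0039 -0.0004  0.0007] j [-0.09  0.35 -0.48  0.74 -0.    1.39]
```

step_arm([
  [[0, 0, -35], [0, 0, 0], 46],
  [[-3, 25, -50], [0, 0, 0], 46],
  [[-3, 60, -50], [0, 0, 0], 46],
  [[-3, 75, -50], [0, 0, 0], 46],
  [[-3, 75, -50], [0, 0, 0], 46],
  [[-3, 75, -25], [0, 0, 0], 46],
  [[-3, 75, -5], [0, 0, 0], 46],
  [[-3, 75, -1], [0, 0, 0], 46],
])

```text
clock: 19.57
tcp_pos: [0.5733, 0.0382, 0.0132]
orientation: [-0.003, 0.675, 0.738, -0.002]
wrist_force: [-0.2, 0.6, -0.4]
finger_gap: 0.0459
grip_force: 0.0
```

```bash
python3 -c "
from h import *
rel(37.5,66,15)"
```

```text
clock 19.5667 tray now [35.7 65.9] 13.2 F [-0.2  0.6 -0.4] gap 45.9
shift [ 0.1  1.8 -1.8] rot [-0.0075 -0.001   0.0008] j [-0.07  0.47 -0.28  0.82 -0.    1.41]
```

step_arm([
  [[0, 0, 0], [0, 0, 0], 36],
  [[0, 0, 0], [0, 0, 0], 27],
  [[0, 0, 0], [0, 0, 0], 27],
  [[0, 0, 0], [0, 0, 0], 27],
], grip_force=20)

```text
clock: 19.9
tcp_pos: [0.5782, 0.038, 0.0183]
orientation: [0.001, 0.675, 0.738, 0.001]
wrist_force: [-0.8, 1.5, -0.9]
finger_gap: 0.0285
grip_force: 19.7
```

step_arm([
  [[-3, 0, 0], [0, 0, 0], 27],
  [[-6, 0, 0], [0, 0, 0], 27],
  [[-8, 0, 0], [0, 0, 0], 27],
  [[-8, 0, 0], [0, 0, 0], 27],
  [[-8, 0, 0], [0, 0, 0], 34],
  [[-8, 0, 0], [0, 0, 0], 46],
  [[-8, 0, -10], [0, 0, 0], 46],
  [[-8, 0, -40], [0, 0, 0], 46],
])

```text
clock: 20.57
tcp_pos: [0.5745, 0.0304, 0.0537]
orientation: [-0.003, 0.675, 0.738, -0.003]
wrist_force: [0.1, 1.3, -0.6]
finger_gap: 0.0461
grip_force: 0.0
```

step_arm([
  [[0, 0, -10], [0, 0, 0], 0],
  [[-22, 0, -10], [0, 0, 0], 0],
  [[-25, 0, -10], [0, 0, 0], 0],
  [[-25, 0, 10], [0, 0, 0], 0],
  [[-25, 0, 25], [0, 0, 0], 0],
  [[-25, 0, 29], [0, 0, 0], 0],
  [[-25, 0, 29], [0, 0, 0], 0],
])

```text
clock: 21.15
tcp_pos: [0.579, 0.0055, 0.0267]
orientation: [-0.001, 0.675, 0.738, -0.001]
wrist_force: [0.1, 0.7, 0.4]
finger_gap: -0.0
grip_force: 0.0
```

```bash
python3 -c "
from h import *
rel(37.5,66,27)"
```

```text
clock 21.15 tray now [38.4 32.8] 26.7 F [0.1 0.7 0.4] gap -0.0
shift [33.2 -0.9 -0.3] rot [-0.0031 -0.0008  0.0007] j [-0.13  0.46 -0.26  0.85  0.    1.35]
```

Now tip it over in +y.

step_arm([
  [[5, 0, 0], [0, 0, 0], 0],
  [[10, 0, 0], [0, 0, 0], 0],
  [[15, 0, 0], [0, 0, 0], 0],
  [[20, 0, 0], [0, 0, 0], 0],
  [[25, 0, 0], [0, 0, 0], 0],
  [[30, 0, 0], [0, 0, 0], 0],
  [[34, 0, 0], [0, 0, 0], 0],
  [[34, 0, 0], [0, 0, 0], 0],
])

```text
clock: 21.82
tcp_pos: [0.5772, 0.0401, 0.0281]
orientation: [-0.0, 0.674, 0.739, 0.0]
wrist_force: [-0.5, -0.6, -0.1]
finger_gap: 0.0
grip_force: 0.0
```

step_arm([
  [[2, 0, 0], [0, 0, 0], 0],
  [[5, 0, 1], [0, 0, 0], 0],
  [[7, 0, 3], [0, 0, 0], 0],
  [[7, 0, 5], [0, 0, 0], 0],
  [[7, 0, 5], [0, 0, 0], 0],
])

```text
clock: 22.23
tcp_pos: [0.5763, 0.0461, 0.0224]
orientation: [-0.0, 0.675, 0.738, -0.0]
wrist_force: [0.1, -0.1, 0.2]
finger_gap: -0.0002
grip_force: 0.0
```

step_arm([
  [[0, 0, 3], [0, 0, 0], 0],
  [[0, 0, 6], [0, 0, 0], 0],
  [[0, 0, 7], [0, 0, 0], 0],
  [[0, 0, 7], [0, 0, 0], 0],
])

```text
clock: 22.57
tcp_pos: [0.5763, 0.0459, 0.0154]
orientation: [-0.0, 0.675, 0.738, -0.0]
wrist_force: [-0.5, -0.2, 0.5]
finger_gap: -0.0002
grip_force: 0.0
```

step_arm([
  [[0, 0, -30], [0, 0, 0], 0],
  [[0, 0, -70], [0, 0, 0], 0],
  [[-40, 0, -90], [0, 0, 0], 0],
  [[-80, -20, -110], [0, 0, 0], 0],
  [[-120, -50, -120], [0, 0, 0], 0],
  [[-160, -80, -130], [0, 0, 0], 0],
  [[-200, -110, -130], [0, 0, 0], 0],
  [[-240, -140, -130], [0, 0, 0], 0],
])

```text
clock: 23.23
tcp_pos: [0.4817, -0.1693, 0.1458]
orientation: [0.001, 0.674, 0.738, 0.0]
wrist_force: [0.8, -0.5, 0.1]
finger_gap: 0.0001
grip_force: 0.0
```

step_arm([
  [[-40, -25, 0], [0, 0, 0], 0],
  [[-80, -50, 0], [0, 0, 0], 0],
  [[-120, -75, 0], [0, 0, 0], 0],
  [[-160, -100, 0], [0, 0, 0], 0],
  [[-160, -100, 0], [0, 0, 0], 0],
])

```text
clock: 23.65
tcp_pos: [0.3951, -0.3398, 0.1449]
orientation: [0.001, 0.676, 0.737, -0.001]
wrist_force: [1.0, -0.7, -0.6]
finger_gap: -0.0002
grip_force: 0.0
```

```bash
python3 look.py pics/c7.png
```

```text
clock 23.65 tray now [-175.4 -294.7] 144.9 F [ 1.  -0.7 -0.6] gap -0.2
shift [335.2 140.1  64.2] rot [ 0.0001  0.0022 -0.0025] j [-0.86  0.25 -0.25  1.06 -0.    0.62]
[203.2 165.6] [199 161   9  10  70] [[76.4  8.6]] [[81.2 11.8]]
[168.9 192. ] [161 184  17  17 211] [[34.5 71.2]] [[38.5 75.6]]
[220. 207.] [216 203   9   9  69] [[ -0.4 -15.4]] [[  2.9 -12.7]]
[171.9 233.3] [164 225  17  17 219] [[-38.8  70.4]] [[-36.2  74.8]]
[180.5 253.4] [172 246  17  16 218] [[-75.   57.9]] [[-73.1  62.1]]
```

View pics/c7.png

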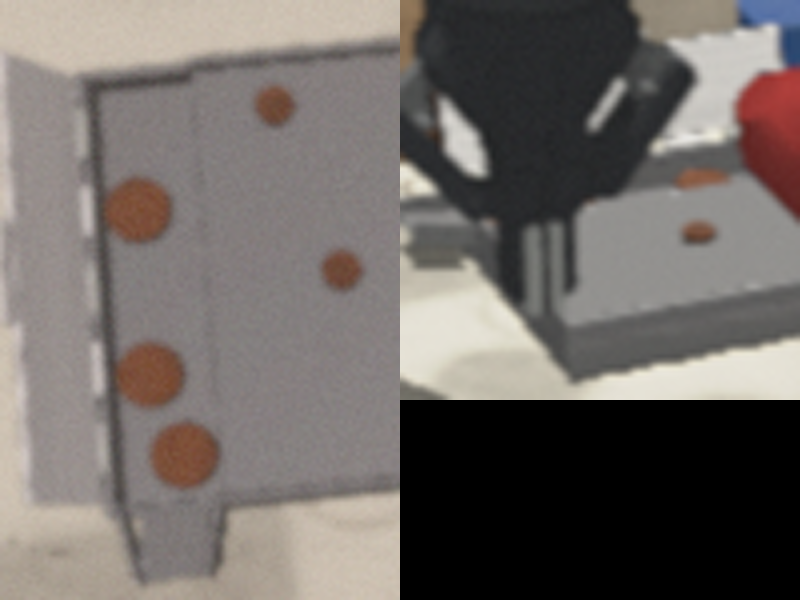

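All three large buttons are now flat in the trough at (139,210), (150,375) and (184,455), each round and 17 px across. The small ones haven't moved. Next, the cover.

step_arm([
  [[35, 20, -5], [0, 0, 0], 0],
  [[70, 40, -5], [0, 0, 0], 0],
  [[105, 60, -5], [0, 0, 0], 0],
  [[140, 80, -5], [0, 0, 0], 0],
  [[175, 100, -5], [0, 0, 0], 0],
  [[210, 120, -5], [0, 0, 0], 0],
  [[245, 140, -5], [0, 0, 0], 0],
  [[280, 160, -5], [0, 0, 0], 0],
])

```text
clock: 24.42
tcp_pos: [0.5315, -0.0396, 0.1498]
orientation: [0.0, 0.674, 0.739, 0.0]
wrist_force: [0.6, -1.0, -0.0]
finger_gap: -0.0004
grip_force: 0.0
```

step_arm([
  [[40, 8, 0], [0, 0, 0], 0],
  [[80, 15, 0], [0, 0, 0], 0],
  [[120, 15, 0], [0, 0, 0], 0],
  [[160, 15, 0], [0, 0, 0], 0],
  [[165, 15, 0], [0, 0, 0], 0],
  [[165, 15, 0], [0, 0, 0], 0],
  [[165, 15, 0], [0, 0, 0], 0],
])

```text
clock: 25.0
tcp_pos: [0.5309, 0.1238, 0.1495]
orientation: [0.0, 0.674, 0.739, -0.0]
wrist_force: [-1.0, 0.2, -0.0]
finger_gap: -0.0002
grip_force: 0.0
```

```bash
python3 -c "
from h import *
rel(0,148,66)"
```

```text
clock 25.0 tray now [  1.1 154.9] 149.5 F [-1.   0.2 -0. ] gap -0.2
shift [-6.8 -1.1 83.5] rot [-0.0002  0.0005  0.003 ] j [ 0.08  0.29 -0.18  1.09 -0.    1.56]
```

step_arm([
  [[0, 0, 40], [0, 0, 0], 0],
  [[0, 0, 75], [0, 0, 0], 0],
  [[-3, 0, 83], [0, 0, 0], 0],
  [[-15, 0, 83], [0, 0, 0], 0],
  [[-25, 0, 83], [0, 0, 0], 0],
  [[-35, 0, 83], [0, 0, 0], 0],
  [[-43, 0, 83], [0, 0, 0], 0],
  [[-51, 0, 83], [0, 0, 0], 0],
])

```text
clock: 25.67
tcp_pos: [0.5376, 0.0706, 0.0685]
orientation: [0.001, 0.675, 0.738, 0.001]
wrist_force: [0.8, 1.2, 1.1]
finger_gap: 0.0002
grip_force: 0.4
```

```bash
python3 -c "
from h import *
rel(0,83.5,65)"
```

```text
clock 25.6667 tray now [  3.  101.4] 68.5 F [0.8 1.2 1.1] gap 0.2
shift [-17.9  -3.    3.5] rot [ 0.0036  0.0003 -0.0005] j [-0.02  0.35 -0.32  0.9   0.    1.46]
```

step_arm([
  [[-10, 0, -2], [0, 0, 0], 0],
  [[-20, 0, 0], [0, 0, 0], 0],
  [[-29, 0, 7], [0, 0, 0], 0],
  [[-33, 0, 12], [0, 0, 0], 0],
  [[-36, 0, 16], [0, 0, 0], 0],
  [[-39, 0, 21], [0, 0, 0], 0],
  [[-41, 0, 26], [0, 0, 0], 0],
  [[-42, 0, 31], [0, 0, 0], 0],
])

```text
clock: 26.33
tcp_pos: [0.5395, 0.0302, 0.0348]
orientation: [-0.0, 0.675, 0.738, -0.0]
wrist_force: [-0.6, 0.1, 0.8]
finger_gap: -0.0001
grip_force: 0.2
```

```bash
python3 -c "
from h import *
rel(0,50,30)"
```

```text
clock 26.3333 tray now [ 1.3 61. ] 34.8 F [-0.6  0.1  0.8] gap -0.1
shift [-11.   -1.3   4.8] rot [-0.0006  0.0002  0.0009] j [-0.09  0.39 -0.36  0.82 -0.    1.39]
```

step_arm([
  [[-2, 0, 3], [0, 0, 0], 0],
  [[-4, 0, 5], [0, 0, 0], 0],
  [[-8, 0, 5], [0, 0, 0], 0],
  [[-12, 0, 5], [0, 0, 0], 0],
  [[-14, 0, 6], [0, 0, 0], 0],
  [[-14, 0, 7], [0, 0, 0], 0],
  [[-14, 0, 7], [0, 0, 0], 0],
])

```text
clock: 26.92
tcp_pos: [0.5411, 0.0161, 0.0286]
orientation: [0.0, 0.675, 0.738, 0.0]
wrist_force: [0.1, 0.0, 1.1]
finger_gap: -0.0001
grip_force: 0.0
```

step_arm([
  [[0, 0, 1], [0, 0, 0], 0],
  [[0, 0, 1], [0, 0, 0], 0],
  [[0, 0, 2], [0, 0, 0], 0],
  [[0, 0, 2], [0, 0, 0], 0],
])

```text
clock: 27.25
tcp_pos: [0.5412, 0.0163, 0.0279]
orientation: [0.001, 0.675, 0.738, 0.0]
wrist_force: [-3.0, -1.0, 10.3]
finger_gap: 0.0004
grip_force: 5.3
```

A 10 N contact at z = 27.9 mm matches a fully shut cover (28 mm). I'll retreat and verify.

step_arm([
  [[0, 0, -10], [0, 0, 0], 0],
  [[0, 0, -50], [0, 0, 0], 0],
  [[-20, 0, -90], [0, 0, 0], 0],
  [[-55, -20, -110], [0, 0, 0], 0],
  [[-90, -45, -115], [0, 0, 0], 0],
  [[-125, -70, -115], [0, 0, 0], 0],
  [[-160, -95, -115], [0, 0, 0], 0],
  [[-195, -120, -115], [0, 0, 0], 0],
])

```text
clock: 27.92
tcp_pos: [0.4437, -0.1804, 0.1425]
orientation: [0.001, 0.674, 0.739, 0.0]
wrist_force: [0.4, -1.4, -0.9]
finger_gap: -0.0003
grip_force: 0.0
```

step_arm([
  [[-40, -15, 0], [0, 0, 0], 0],
  [[-80, -30, 0], [0, 0, 0], 0],
  [[-120, -45, 0], [0, 0, 0], 0],
  [[-160, -60, 0], [0, 0, 0], 0],
  [[-200, -60, 0], [0, 0, 0], 0],
  [[-200, -60, 0], [0, 0, 0], 0],
])

```text
clock: 28.42
tcp_pos: [0.4026, -0.3912, 0.1419]
orientation: [0.003, 0.677, 0.736, -0.001]
wrist_force: [1.2, -0.4, 1.3]
finger_gap: 0.0001
grip_force: 0.0
```

```bash
python3 look.py pics/c8.png; python3 -c "
from h import *
print((proj('top',tw(POSE,[[95,39.5,28],[-95,39.5,28],[22,30.5,28],[95,93.5,28],[-95,93.5,28]]))-[135,140])*4)"
```

```text
clock 28.4167 tray now [-172.6 -346.7] 141.9 F [ 1.2 -0.4  1.3] gap 0.1
shift [387.7 136.   60.1] rot [ 0.0018  0.0053 -0.005 ] j [-0.91  0.32 -0.16  1.08 -0.    0.57]
[203.1 165.6] [199 161   9  10  71] [[76.4  8.7]] [[81.2 11.9]]
[220. 207.] [216 203   9   9  69] [[ -0.4 -15.4]] [[  2.9 -12.7]]
[[200.78620837  69.15764673]
 [228.98031592 495.91435373]
 [232.05437955 228.39313267]
 [ 77.98251932  79.97015655]
 [102.71974834 508.14320923]]
```

View pics/c8.png

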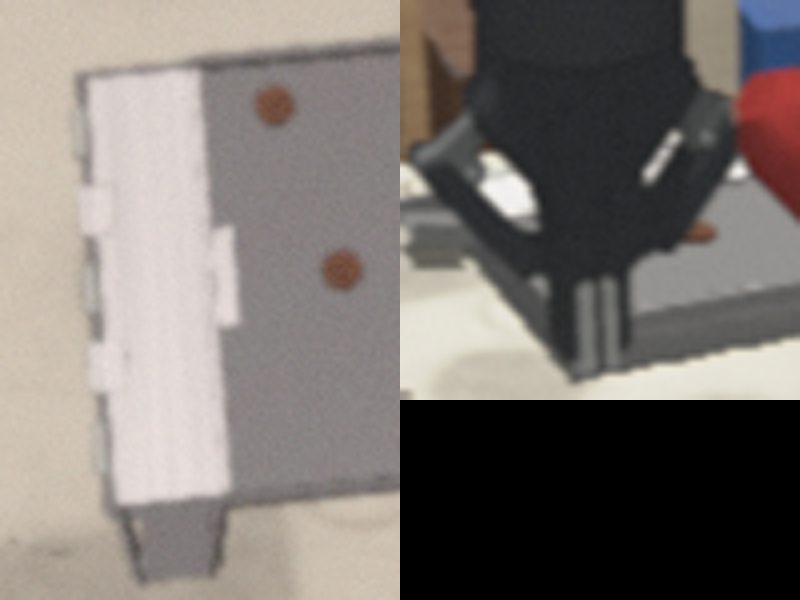

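The cover lies flat over the trough: its free edge at (204,70)–(230,490) matches the shut prediction. Both small buttons are where they started, so I'm handing in.

```bash
python3 -c "
from workcell import env
print(env.hand_in())"
```

```text
the job is handed in; nothing more can be done
None
```

The three large buttons lie flat in the trough, the cover is pressed fully shut over them, both small buttons are still on the deck, and I handed the job in at about 28.4 s; the large ones first landed on edge, so I tipped them flat (up to 41 N at the fingertips on one, and two clamped lightly and slid, not lifted).

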